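Weigh a lamp-foot casting on a beam balance

TASK

Weigh the lamp-foot casting that lies on one pan of the balance: slip ring weights over the spindle on the other pan, fully down one upon another, until the beam comes to rest level, with its pointer between the two marks. Feel for the spindle gently and never drive the pan hard down on its stop; leave unused weights lying flat on the desk, and leave the casting, the balance and everything else on the desk where they are.

Things in the scene. Friction and masses are not known exactly. Their poses are not given: they have to be found in the camera images.
- balance: White beam balance on the desk, base 100 x 360 x 35 mm; origin at the middle of its underside, y axis along the beam, z up. The casting's pan is 140 mm from the middle on the +y side, the pan with the upright spindle 140 mm on the -y side. The pans stay horizontal while the beam tips, and where a load lies on a pan does not matter.
- beam (a joint): Tilt of the beam, rad: 0 level, positive with the casting's side low (it starts at that stop, 0.15), negative with the weights' side low (stop -0.15). Between the stops it tips 0.001 rad for each gram of difference between the pans and settles in about 1 s.
- pointer_tip (a point): Top of the thin pointer that stands on the middle of the beam, 130 mm above the pivot (205 mm above the desk when level), beside a small plate with two black marks. It is between the marks when the beam is within 0.045 rad (45 g) of level.
- pan_face (a point): Middle of the upper face of the weights' pan (92 mm across), 109 mm above the desk when level, up to 21 mm higher or lower at the stops. Pushed down, it leaves its upper stop when the push equals the weight that is lacking there less 1.5 N, then sinks 14 mm per newton down to the lower stop.
- slot_top (a point): Point level with the spindle's tip, 56 mm above the pan's face, over the middle of the slot that holds the spindle; it moves with the pan, axes as the balance's. The spindle is a plain upright steel pin, 16 mm diameter, tip bevelled 1.5 mm. It is clamped in the slot with its axis up to 6 mm either way along y from this point (0 in x); where is not measured.
- part_pan (a point): Middle of the upper face of the casting's pan (100 mm across, 4 mm thick).
- casting: Dark steel flange casting (foot of a desk lamp), 80 mm diameter x 8 mm with a 36 mm hub up to 26 mm; lies on its pan, origin at the middle of its underside. Its mass is not known: between 350 and 480 g.
- weight_300: The 300 g weight: plain steel ring lying flat, 56 mm outer diameter, 18 mm hole, 18 mm high. Origin at the middle of its underside, z axis along the hole.
- weight_150: The 150 g weight: plain steel ring lying flat, 46 mm outer diameter, 18 mm hole, 14 mm high. Origin at the middle of its underside.
- weight_75: The 75 g weight: plain steel ring lying flat, 36 mm outer diameter, 18 mm hole, 14 mm high. Origin at the middle of its underside.
- tape: Bystander: roll of clear tape, ring 52 mm across, 19 mm high, hole 38 mm.
- eraser: Bystander: white eraser, 45 x 20 x 12 mm.
- mug: Bystander: white mug, 76 mm across, 85 mm high.
- stapler: Bystander: stapler, 35 x 130 mm, 45 mm high.
Things that resemble listed ones, but are neither listed nor needed, are in the scene too. What is shaped like the weight_75 but black or purple is not meant.

How it is judged:
On the way:
1. a first weight is down on the spindle, let go, and the beam is not yet level (((x of weight_300 in the frame of slot_top between -0.004 and 0.004 m and y of weight_300 in the frame of slot_top between -0.01 and 0.01 m and z of weight_300 in the frame of slot_top below -0.02 m and angle between weight_300's own z axis and vertical below 0.12 rad) or (x of weight_150 in the frame of slot_top between -0.004 and 0.004 m and y of weight_150 in the frame of slot_top between -0.01 and 0.01 m and z of weight_150 in the frame of slot_top below -0.02 m and angle between weight_150's own z axis and vertical below 0.12 rad) or (x of weight_75 in the frame of slot_top between -0.004 and 0.004 m and y of weight_75 in the frame of slot_top between -0.01 and 0.01 m and z of weight_75 in the frame of slot_top below -0.02 m and angle between weight_75's own z axis and vertical below 0.12 rad)) and value of joint beam above 0.0455 rad and contact force between the fingers and weight_300 below 0.05 N and contact force between the fingers and weight_150 below 0.05 N and contact force between the fingers and weight_75 below 0.05 N), for 0.1 s.
At the end, for the whole second after the job is handed in: The beam rests within 0.045 rad of level (pointer between the marks); every weight is either threaded on the spindle and fully down (on the pan or on the weight below) or lies flat on the desk; the casting still lies flat on its pan, within 15 mm of the middle; nothing moves (value of joint beam between -0.045 and 0.045 rad and velocity of joint beam between -0.03 and 0.03 rad/s and z of casting in the frame of part_pan below 0.004 m and horizontal distance between casting and part_pan below 0.015 m and ((x of weight_300 in the frame of slot_top between -0.004 and 0.004 m and y of weight_300 in the frame of slot_top between -0.01 and 0.01 m and z of weight_300 in the frame of slot_top below -0.02 m and angle between weight_300's own z axis and vertical below 0.12 rad) or (height (world z) of weight_300 below 0.004 m and angle between weight_300's own z axis and vertical below 0.12 rad)) and ((x of weight_150 in the frame of slot_top between -0.004 and 0.004 m and y of weight_150 in the frame of slot_top between -0.01 and 0.01 m and z of weight_150 in the frame of slot_top below -0.02 m and angle between weight_150's own z axis and vertical below 0.12 rad) or (height (world z) of weight_150 below 0.004 m and angle between weight_150's own z axis and vertical below 0.12 rad)) and ((x of weight_75 in the frame of slot_top between -0.004 and 0.004 m and y of weight_75 in the frame of slot_top between -0.01 and 0.01 m and z of weight_75 in the frame of slot_top below -0.02 m and angle between weight_75's own z axis and vertical below 0.12 rad) or (height (world z) of weight_75 below 0.004 m and angle between weight_75's own z axis and vertical below 0.12 rad)) and linear speed of each of weight_300, weight_150, weight_75 below 0.02 m/s); the robot touches nothing.
It fails at once if a weight is pushed against the balance with more than 20 N (contact force between any of weight_300, weight_150, weight_75 and balance above 20 N).
It fails at once if the robot itself pushes the balance with more than 20 N (contact force between any of the fingers, the arm and balance above 20 N).
It fails at once if the casting is touched by the robot (contact force between any of the fingers, the arm and casting above 0.3 N).
It fails at once if a bystander is moved by more than 20 mm (distance of any of tape, eraser, mug, stapler from where it was at the start of the episode above 0.02 m).
It also fails if it takes over 69 s, if anything falls off the work surface, if the arm or the gripper's body presses on something with over 40 N, if the wrist force passes 120 N, or if a joint passes its speed limit or range.

ROBOT

A 6-joint arm with a two-finger parallel gripper is mounted at the origin on the work surface. World frame = base frame: x ahead of the robot, y to its left, z up, the work surface at z = 0. Lengths are in m, angles in rad, forces in N, time in s.
With the tool pointing down it reaches from about 0.35 to 0.775 m from the base axis. Payload 7.3 kg.
Tool frame: the origin (TCP) lies at the very end of the fingers, on their centre line; the grasp point (between the pads) lies 19 mm behind it; z points along the fingers, y is the direction in which the jaws open and shut (so a half turn about z gives the same grasp; the last joint's range is limited). The gripper opens to 92 mm and grips with 3 to 60 N. Pads are 19 mm wide; open, the fingers measure 130 mm over their backs; the gripper's body (75 mm by 190 mm) begins 47 mm behind the grasp point.
Start: joints at [1.102, 0.342, 1.524, -0, 1.275, -0.146], TCP at [0.167, 0.498, 0.227] pointing down, gripper open.
Joint ranges: [-2.53, 2.53], [-0.77, 2.02], [0.04, 2.7], [-1, 4.14], [0.28, 2.66], [-3.11, 3.11]. Speed limits (rad/s): [2.57, 2.57, 3.14, 3.14, 3.14, 3.14].

INTERFACE

Orientations are given as [roll, pitch, yaw] about the fixed x, y, z axes, in that order (R = Rz(yaw) Ry(pitch) Rx(roll)).
In Python, from cell import robot gives the robot as it stands. The module is installed in compiled form; this text tells all that it offers.
- The arm moves only by the tool carry_out, never from a script. Its argument "series" is a list of rows, each an object with "jaw": the opening in per cent of the stroke, from 0 (shut) to 100 (fully open); "travel": the shift along the tool's x, y, z in units of 60 mm (1.0 is 60 mm), a list of three; "twist": the turn about the tool's z in units of 6 degrees (1.0 is 6 degrees). A call has 1 to 8 rows; each row shifts and turns the commanded pose from where the row before left it, along the tool's axes as they then stand; what a row does not reach is not made up. A row lasts 1/8 s, in which the tool goes at most 62.5 mm and 10.7 degrees, less where a joint would pass 70% of its speed; a pose out of reach is approached as far as the arm can. A call is refused whole if a number of a shift passes 1 or a number of a turn 1, either way. A call with a gripper value outside its range is refused whole. The fingers move at their own pace and stop on an object; "squeeze" is the grip in N (left out, the last holds). Time passes only in rows, so rows that do not move let the fingers close. It gives the time, the measured TCP pose, the force and the opening at its end, in the units of the state.
- robot.observe(): the state, without advancing time (a new reading comes with each control period).
- robot.read_camera(name): name is "scene" or "side" or "wrist"; returns the picture (480x640x3 uint8, blue, green, red); there is no depth.
- robot.calibration(name): a dict with "intrinsics" (3x3 intrinsics, pixels), "cam_to_world" (4x4, takes a point from camera to world coordinates); the wrist camera has in their place "tool_from_camera" (4x4, takes a point from camera to tool coordinates, whose origin is the TCP and whose axes are the flange's). Camera axes: x right, y up, looking along -z (the intrinsics and any distortion apply to the point x, -y, -z); pixel columns grow to the right and rows downward; lengths in m; the calibration is good to about 2 mm. A picture is of the moment at which its call begins: read the wrist's pose just before it. calibration takes no time and is no camera call.
- robot.hand_in(): hands the job in, once; it reports no verdict.
Trained networks look in the newest picture that a camera, given by its name, has taken for a name from the list of things; names that differ only in an ending like _2 or _b are one class to them, and where a whole thing is asked for, a point or a joint stands for the part that bears it (a point fixed in the world has none). Each returns a list of dicts, best first, with "score" (0 to 1); they miss things now and then, are a little off and sometimes report something else, mostly with a low value. They report only what shows in the picture. A call takes as long as a camera call. They do not tell look-alikes from the thing itself.
- robot.regions_of(camera, query): "pixels" (480x640 bool, what is visible of it) and "xy" ([column, row] in pixels, amid what is visible of it).
The state is a dict: "time": time; "qpos": joint angles; "qvel": joint speeds; "joint_efforts": joint torques, N m; "tool_pos": TCP position; "tool_rot": TCP orientation; "contact_force": force on the tool from outside, world axes, zero at the start; "torque": the same for the moment, N m; "opening": finger opening in m.
Only numpy, scipy, OpenCV 4.12 (cv2) and the standard library are available. Lean on these libraries where they do the work, as an engineer would, in place of code of your own. Each camera call takes 0.05 s, during which the arm holds its last target. There are 200 camera calls.

## Working session

There is one attempt and no reset: what is moved stays moved. The work goes in short steps, Python scripts to look and compute and a tool call to move; the robot and the scene stay as the last step left them, time stands still between calls to the robot, and variables do not carry over. Pictures are saved under pics/ and viewed, about 8 in all and at most 12, crops included, and the job is handed in when it is done.

Besides the shell and the picture viewer there is one more tool, called after ">>>" as a command line: name --argument value ..., lists and objects as JSON in quotes. carry_out: Moves the arm, as the interface text tells. Its arguments: {"type":"object","properties":{"series":{"type":"array"},"squeeze":{"type":"number"}},"required":["series"]}

```bash
mkdir -p pics
python3 - <<'E'
from cell import robot
import cv2,numpy as np
s=robot.observe(); print({k:np.round(v,3).tolist() for k,v in s.items()})
a=robot.read_camera("scene");b=robot.read_camera("side")
cv2.imwrite("pics/scene.png",a);cv2.imwrite("pics/side.png",b)
for n in("scene","side","wrist"):print({k:np.round(v,3).tolist() if not isinstance(v,str) else v for k,v in robot.calibration(n).items()})
E
```

```text
{'time': 0.0, 'qpos': [1.102, 0.343, 1.525, -0.0, 1.275, -0.146], 'qvel': [0.001, -0.0, 0.001, -0.0, -0.001, 0.001], 'joint_efforts': [0.0, -43.125, -24.421, 0.072, 0.056, -0.0], 'tool_pos': [0.166, 0.498, 0.226], 'tool_rot': [-3.14, -0.0, 2.819], 'contact_force': [-0.628, -0.256, 0.305], 'torque': [-0.003, 0.016, 0.024], 'opening': 0.092}
{'intrinsics': [[598.407, 0.0, 321.053], [0.0, 598.407, 240.129], [0.0, 0.0, 1.0]], 'cam_to_world': [[-0.308, -0.714, 0.629, 1.233], [0.951, -0.229, 0.206, 0.199], [-0.003, 0.662, 0.749, 0.979], [0.0, 0.0, 0.0, 1.0]]}
{'intrinsics': [[621.204, 0.0, 317.432], [0.0, 621.204, 227.51], [0.0, 0.0, 1.0]], 'cam_to_world': [[0.949, 0.214, -0.232, 0.271], [-0.315, 0.673, -0.669, -0.796], [0.012, 0.708, 0.706, 0.963], [0.0, 0.0, 0.0, 1.0]]}
{'intrinsics': [[379.638, 0.0, 313.561], [0.0, 379.638, 239.764], [0.0, 0.0, 1.0]], 'tool_from_camera': [[0.0, 0.952, 0.305, 0.083], [1.0, 0.0, -0.001, -0.001], [-0.001, 0.305, -0.952, -0.159], [0.0, 0.0, 0.0, 1.0]]}
```

View pics/scene.png

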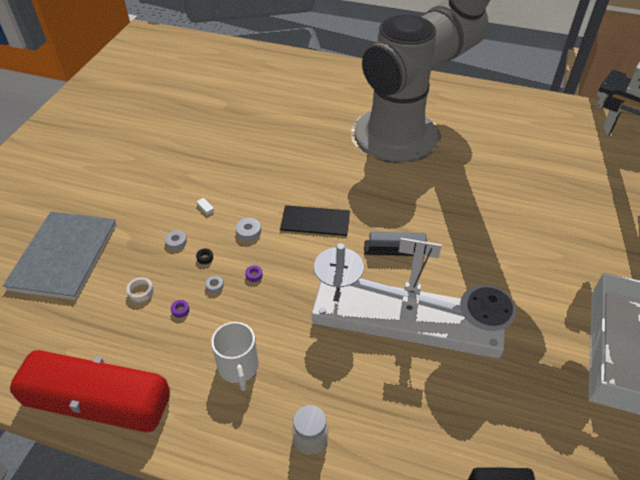

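View pics/side.png

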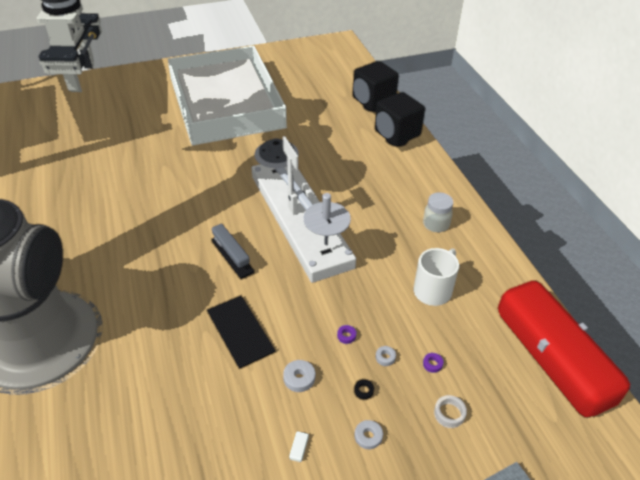

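The scene view shows the grey rings at about (248,230) for the 300 g, (175,240) for the 150 g and (214,285) for the 75 g. The tape is at (139,290), black and purple decoys lie between, the spindle pan is at (340,265) and the casting at (490,305). The side view agrees with this layout.

```bash
cat > h.py <<'E'
from cell import robot
import numpy as np, cv2
from scipy.spatial.transform import Rotation as R
def cam(n,st=None):
    c=robot.calibration(n);K=np.array(c["intrinsics"])
    if n=="wrist":
        T=np.eye(4);T[:3,:3]=R.from_euler("xyz",st["tool_rot"]).as_matrix();T[:3,3]=st["tool_pos"]
        return K,T@np.array(c["tool_from_camera"])
    return K,np.array(c["cam_to_world"])
def onplane(K,T,xy,z):
    d=T[:3,:3]@np.array([(xy[0]-K[0,2])/K[0,0],-(xy[1]-K[1,2])/K[1,1],-1.])
    o=T[:3,3]; return o+d*(z-o[2])/d[2]
def proj(K,T,p):
    q=(np.atleast_2d(p)-T[:3,3])@T[:3,:3]; return np.c_[K[0,0]*q[:,0]/-q[:,2]+K[0,2], K[1,1]*-q[:,1]/-q[:,2]+K[1,2]]
def tri(obs):
    A=np.zeros((3,3));b=np.zeros(3)
    for K,T,xy in obs:
        d=T[:3,:3]@np.array([(xy[0]-K[0,2])/K[0,0],-(xy[1]-K[1,2])/K[1,1],-1.]);d/=np.linalg.norm(d)
        M=np.eye(3)-np.outer(d,d);A+=M;b+=M@T[:3,3]
    return np.linalg.solve(A,b)
E
python3 - <<'E'
from h import *
Z=dict(weight_300=.009,weight_150=.007,weight_75=.007,tape=.009,eraser=.006,mug=.04,stapler=.022,balance=.035,pan_face=.1,casting=.13)
for n in("scene","side"):
    robot.read_camera(n);K,T=cam(n)
    for q,z in Z.items():
        for r in robot.regions_of(n,q)[:6]:
            p=r["pixels"];v,u=np.nonzero(p);
            print(n,q,round(r["score"],2),np.round(r["xy"]),p.sum(),[u.min(),u.max(),v.min(),v.max()],np.round(onplane(K,T,[(u.min()+u.max())/2,(v.min()+v.max())/2],z),3)[:2])
print(robot.observe()["time"])
E
```

```text
scene weight_300 0.94 [249. 232.] 490 [np.int64(236), np.int64(261), np.int64(218), np.int64(241)] [ 0.438 -0.229]
scene weight_300 0.63 [181. 308.] 259 [np.int64(171), np.int64(189), np.int64(300), np.int64(317)] [ 0.674 -0.277]
scene weight_300 0.55 [214. 286.] 205 [np.int64(206), np.int64(222), np.int64(277), np.int64(293)] [ 0.601 -0.237]
scene weight_300 0.54 [205. 252.] 213 [np.int64(197), np.int64(213), np.int64(249), np.int64(264)] [ 0.538 -0.287]
scene weight_300 0.52 [176. 240.] 365 [np.int64(164), np.int64(186), np.int64(231), np.int64(250)] [ 0.517 -0.368]
scene weight_300 0.51 [254. 273.] 253 [np.int64(245), np.int64(262), np.int64(266), np.int64(282)] [ 0.55  -0.172]
scene weight_150 0.94 [249. 232.] 490 [np.int64(236), np.int64(261), np.int64(218), np.int64(241)] [ 0.436 -0.23 ]
scene weight_150 0.63 [181. 308.] 259 [np.int64(171), np.int64(189), np.int64(300), np.int64(317)] [ 0.673 -0.278]
scene weight_150 0.55 [214. 286.] 205 [np.int64(206), np.int64(222), np.int64(277), np.int64(293)] [ 0.6   -0.238]
scene weight_150 0.54 [205. 252.] 213 [np.int64(197), np.int64(21
[... 3848 characters left out ...]
433), np.int64(460)] [ 0.399 -0.354]
side mug 0.82 [436. 275.] 2088 [np.int64(414), np.int64(458), np.int64(248), np.int64(305)] [ 0.752 -0.121]
side stapler 0.93 [227. 248.] 1179 [np.int64(212), np.int64(254), np.int64(223), np.int64(279)] [0.392 0.084]
side balance 0.66 [305. 217.] 6959 [np.int64(252), np.int64(354), np.int64(139), np.int64(282)] [0.562 0.143]
side pan_face 0.95 [327. 220.] 1385 [np.int64(303), np.int64(350), np.int64(193), np.int64(244)] [0.579 0.041]
side pan_face 0.71 [365. 430.] 600 [np.int64(355), np.int64(382), np.int64(420), np.int64(449)] [ 0.489 -0.412]
side casting 0.71 [275. 150.] 547 [np.int64(259), np.int64(286), np.int64(138), np.int64(162)] [0.526 0.249]
1.2
```

Run:
```python
import cv2,numpy as np
a=cv2.imread("pics/scene.png")[230:300,305:375];b=cv2.imread("pics/side.png")[185:255,290:360]
cv2.imwrite("pics/z.png",np.hstack([cv2.resize(i,(400,400),interpolation=cv2.INTER_CUBIC) for i in(a,b)]))
```

```text
(no output)
```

View pics/z.png

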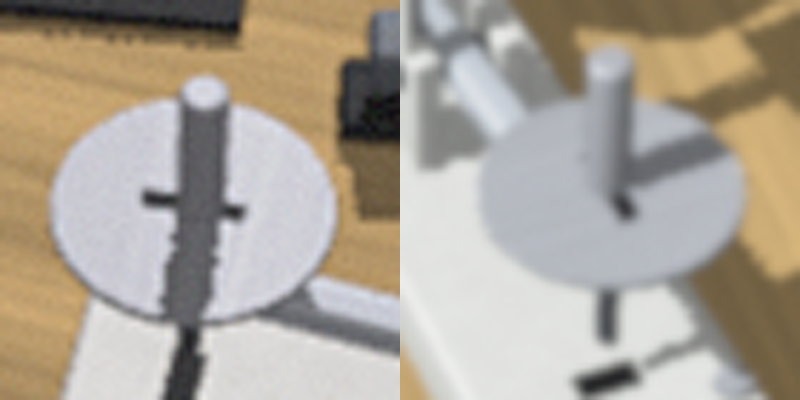

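The crop shows the spindle tip at scene (340.5,246) and side (326,196), with the pan centres at about (338.7,266) and (327,218).

Run:
```python
from h import *
A,B=cam("scene"),cam("side")
for n,a,b,z in(("tip",(340.5,246),(326.1,195.7),.186),("pan",(338.7,266),(326.9,217.7),.13)):
    print(n,tri([(*A,a),(*B,b)]),onplane(*A,a,z),onplane(*B,b,z))
# casting top hub etc
for n,c in(("scene",A),("side",B)):
    for z in(.098,):
        r={"scene":(490.5,306),"side":(272.5,151)}[n];print(n,onplane(*c,r,z))
s=robot.observe();print(s["tool_pos"],s["tool_rot"])
```

```text
tip [0.5684488  0.01724934 0.18407975] [0.57008749 0.01767126 0.186     ] [0.56769776 0.01527807 0.186     ]
pan [0.57010525 0.01504004 0.12881374] [0.57049583 0.01560549 0.13      ] [0.56997263 0.013326   0.13      ]
scene [0.55050753 0.29385754 0.098     ]
side [0.53522294 0.28560271 0.098     ]
[0.16654848 0.49790112 0.22673159] [3.14153151e+00 3.56310388e-05 2.81878932e+00]
```

>>> carry_out --series '[{"jaw": 100,"travel": [0,0,0],"twist": 1},{"jaw": 100,"travel": [0,0,0],"twist": 1},{"jaw": 100,"travel": [0,0,0],"twist": 1},{"jaw": 100,"travel": [0,0,0],"twist": 1},{"jaw": 100,"travel": [0,0,0],"twist": 1},{"jaw": 100,"travel": [0,0,0],"twist": 1},{"jaw": 100,"travel": [0,0,0],"twist": 1},{"jaw": 100,"travel": [0,0,0],"twist": 1}]' --squeeze 20

```text
time: 2.2
tool_pos: [0.1665, 0.4979, 0.2268]
tool_rot: [3.142, -0.0, 1.978]
contact_force: [-0.6, 0.7, 0.0]
opening: 0.0919
```

>>> carry_out --series '[{"jaw": 100,"travel": [0,0,0],"twist": 1},{"jaw": 100,"travel": [0,0,0],"twist": 1},{"jaw": 100,"travel": [0,0,0],"twist": 1},{"jaw": 100,"travel": [0,0,0],"twist": 0.92},{"jaw": 100,"travel": [-0.6,0.75,0],"twist": 0},{"jaw": 100,"travel": [-0.6,0.75,0],"twist": 0},{"jaw": 100,"travel": [-0.6,0.75,0],"twist": 0},{"jaw": 100,"travel": [-0.6,0.75,0],"twist": 0}]'

```text
time: 3.2
tool_pos: [0.3478, 0.3527, 0.2269]
tool_rot: [3.141, -0.0, 1.571]
contact_force: [0.2, 0.9, 0.3]
opening: 0.0921
```

>>> carry_out --series '[{"jaw": 100,"travel": [-0.6,0.75,0],"twist": 0},{"jaw": 100,"travel": [-0.6,0.75,0],"twist": 0},{"jaw": 100,"travel": [-0.95,0,0],"twist": 0},{"jaw": 100,"travel": [-0.95,0,0],"twist": 0},{"jaw": 100,"travel": [-0.95,0,0],"twist": 0},{"jaw": 100,"travel": [-0.95,0,0],"twist": 0},{"jaw": 100,"travel": [-0.95,0,0],"twist": 0},{"jaw": 100,"travel": [-0.95,0,0],"twist": 0}]'

```text
time: 4.2
tool_pos: [0.4362, -0.062, 0.227]
tool_rot: [3.141, 0.0, 1.571]
contact_force: [-0.3, -0.2, -0.3]
opening: 0.0921
```

>>> carry_out --series '[{"jaw": 100,"travel": [-0.95,0,0],"twist": 0},{"jaw": 100,"travel": [-0.95,0,0],"twist": 0},{"jaw": 100,"travel": [-0.9,0,0.5],"twist": 0},{"jaw": 100,"travel": [0,0,0.5],"twist": 0},{"jaw": 100,"travel": [0,0,0],"twist": 0}]'

```text
time: 4.82
tool_pos: [0.435, -0.2278, 0.1649]
tool_rot: [-3.138, -0.003, 1.569]
contact_force: [0.3, 0.2, 0.8]
opening: 0.092
```

```bash
cat > w.py <<'E'
from h import *
import sys
def look(q,z,save=None):
    s=robot.observe();im=robot.read_camera("wrist");C=cam("wrist",s)
    if save:cv2.imwrite(save,im)
    print(np.round(s["tool_pos"],4),np.round(s["tool_rot"],3))
    for r in robot.regions_of("wrist",q)[:5]:
        p=r["pixels"].astype(np.uint8);c=max(cv2.findContours(p,0,2)[0],key=cv2.contourArea)
        if len(c)<8:continue
        e=cv2.fitEllipse(cv2.convexHull(c));print(round(r["score"],2),np.round(e[0],1),np.round(e[1],1),np.round(onplane(*C,e[0],z),4),s["time"])
E
python3 -c "
from w import *
look('weight_300',.012,'pics/w1.png')"
```

```text
[ 0.435  -0.2278  0.1649] [-3.138e+00 -3.000e-03  1.569e+00]
0.94 [315.1 223.6] [65.8 67. ] [ 0.4359 -0.2306  0.012 ] 4.825
0.94 [579.4 273.4] [40.4 48.7] [ 0.6696 -0.2762  0.012 ] 4.825
0.88 [423.9 285.6] [39.5 41.8] [ 0.5333 -0.288   0.012 ] 4.825
0.8 [501.4 231.7] [42.4 46.2] [ 0.5951 -0.2378  0.012 ] 4.825
0.65 [391.7 342.5] [ 9.3 28. ] [ 0.508  -0.3465  0.012 ] 4.825
```

View pics/w1.png

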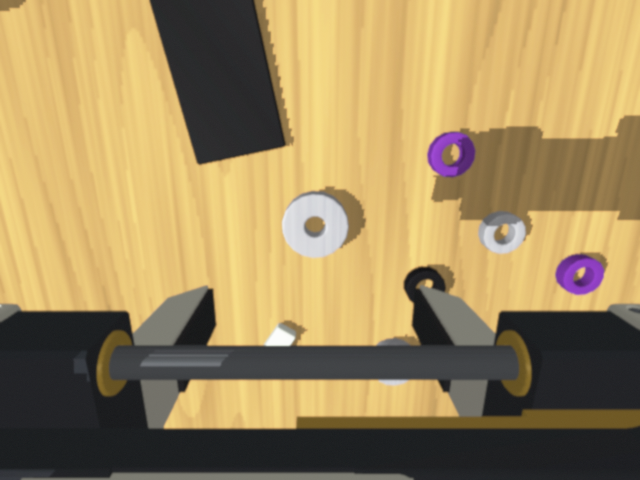

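The 300 g ring sits at wrist pixel (315,224), which agrees with the other cameras, and the area round it is clear.

>>> carry_out --series '[{"jaw": 100,"travel": [-0.04,0,0.9],"twist": 0},{"jaw": 100,"travel": [0,0,0.9],"twist": 0},{"jaw": 100,"travel": [0,0,0.92],"twist": 0},{"jaw": 100,"travel": [0,0,0],"twist": 0},{"jaw": 40,"travel": [0,0,0],"twist": 0},{"jaw": 40,"travel": [0,0,0],"twist": 0},{"jaw": 40,"travel": [0,0,0],"twist": 0},{"jaw": 40,"travel": [0,0,0],"twist": 0}]' --squeeze 15

```text
time: 5.92
tool_pos: [0.4365, -0.2306, 0.0039]
tool_rot: [3.141, 0.0, 1.571]
contact_force: [-4.1, -0.8, 2.1]
opening: 0.0566
```

>>> carry_out --series '[{"jaw": 40,"travel": [0,0,0],"twist": 0},{"jaw": 80,"travel": [0,0,0],"twist": 0},{"jaw": 80,"travel": [0,0,0],"twist": 0},{"jaw": 80,"travel": [0,0,0],"twist": 1},{"jaw": 80,"travel": [0,0,0],"twist": 1},{"jaw": 80,"travel": [0,0,0],"twist": 1},{"jaw": 80,"travel": [0,0,0],"twist": 1},{"jaw": 80,"travel": [0,0,0],"twist": 1}]'

```text
time: 6.92
tool_pos: [0.4363, -0.2305, 0.0033]
tool_rot: [-3.141, -0.0, 1.043]
contact_force: [0.7, -0.6, -0.4]
opening: 0.0733
```

>>> carry_out --series '[{"jaw": 80,"travel": [0,0,0],"twist": 1},{"jaw": 80,"travel": [0,0,0],"twist": 1},{"jaw": 80,"travel": [0,0,0],"twist": 1},{"jaw": 80,"travel": [0,0,0],"twist": 1},{"jaw": 80,"travel": [0,0,0],"twist": 1},{"jaw": 80,"travel": [0,0,0],"twist": 1},{"jaw": 80,"travel": [0,0,0],"twist": 1},{"jaw": 80,"travel": [0,0,0],"twist": 1}]'

```text
time: 7.92
tool_pos: [0.4364, -0.2306, 0.0034]
tool_rot: [-3.141, -0.0, 0.206]
contact_force: [0.1, 0.3, -1.0]
opening: 0.0736
```

>>> carry_out --series '[{"jaw": 80,"travel": [0,0,0],"twist": 1},{"jaw": 80,"travel": [0,0,0],"twist": 1},{"jaw": 80,"travel": [0,0,0],"twist": 0},{"jaw": 40,"travel": [0,0,0],"twist": 0},{"jaw": 40,"travel": [0,0,0],"twist": 0},{"jaw": 40,"travel": [0,0,0],"twist": 0},{"jaw": 40,"travel": [0,0,0],"twist": 0},{"jaw": 40,"travel": [0,0,0],"twist": 0}]'

```text
time: 8.93
tool_pos: [0.4363, -0.2306, 0.0035]
tool_rot: [-3.142, -0.0, -0.0]
contact_force: [-0.7, -0.3, -0.3]
opening: 0.0562
```

>>> carry_out --series '[{"jaw": 40,"travel": [0,0,-0.5],"twist": 0},{"jaw": 40,"travel": [0,0,-0.5],"twist": -1},{"jaw": 40,"travel": [0,0,-0.5],"twist": -1},{"jaw": 40,"travel": [0,0,-0.5],"twist": -1},{"jaw": 40,"travel": [0,0,-0.5],"twist": -1},{"jaw": 40,"travel": [0,0,-0.5],"twist": -1},{"jaw": 40,"travel": [0,0,-0.5],"twist": -1},{"jaw": 40,"travel": [0,0,-0.2],"twist": -1}]'

```text
time: 9.93
tool_pos: [0.4365, -0.2306, 0.2269]
tool_rot: [3.14, -0.0, 0.736]
contact_force: [0.0, -0.5, -3.6]
opening: 0.056
```

>>> carry_out --series '[{"jaw": 40,"travel": [0,0,0],"twist": -1},{"jaw": 40,"travel": [0,0,0],"twist": -1},{"jaw": 40,"travel": [0,0,0],"twist": -1},{"jaw": 40,"travel": [0,0,0],"twist": -1},{"jaw": 40,"travel": [0,0,0],"twist": -1},{"jaw": 40,"travel": [0,0,0],"twist": -1},{"jaw": 40,"travel": [0,0,0],"twist": -1},{"jaw": 40,"travel": [0,0,0],"twist": -1}]'

```text
time: 10.92
tool_pos: [0.4359, -0.2302, 0.2249]
tool_rot: [-3.14, -0.001, 1.574]
contact_force: [0.3, -0.2, -3.3]
opening: 0.056
```

>>> carry_out --series '[{"jaw": 40,"travel": [0.75,0.555,-0.08],"twist": 0},{"jaw": 40,"travel": [0.75,0.555,-0.08],"twist": 0},{"jaw": 40,"travel": [0.75,0.555,-0.08],"twist": 0},{"jaw": 40,"travel": [0.75,0.555,-0.08],"twist": 0},{"jaw": 40,"travel": [0,0,0],"twist": 0},{"jaw": 40,"travel": [0,0,0],"twist": 0},{"jaw": 40,"travel": [0,0,0],"twist": 0}]'

```text
time: 11.8
tool_pos: [0.5688, -0.0516, 0.2444]
tool_rot: [-3.141, -0.0, 1.569]
contact_force: [0.2, 0.5, -3.2]
opening: 0.0568
```

```bash
python3 -c "
from w import *
look('pan_face',.13,'pics/w2.png')"
```

```text
[ 0.5688 -0.0516  0.2444] [-3.141 -0.     1.569]
0.82 [313.  138.5] [130.9 135.1] [0.5687 0.0171 0.13  ] 11.8
```

View pics/w2.png

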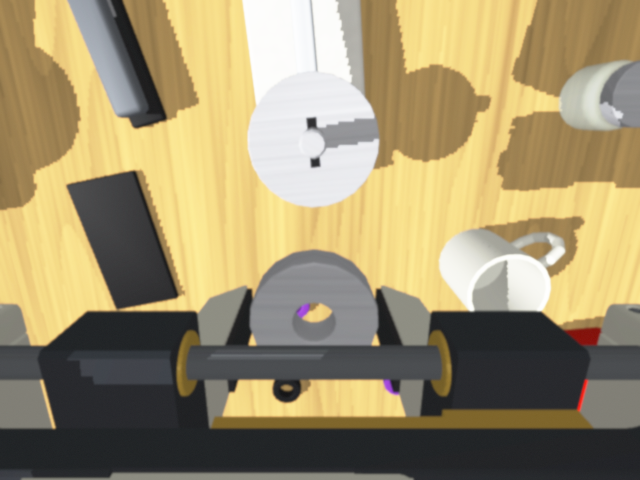

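Run:
```python
from h import *
s=robot.observe();C=cam("wrist",s);im=cv2.imread("pics/w2.png")
for p in((312,142),(312.5,143)):print(onplane(*C,p,.186))
g=cv2.cvtColor(im,6)[118:168,285:341]
o=cv2.resize(g,None,fx=8,fy=8,interpolation=cv2.INTER_CUBIC);o=cv2.cvtColor(o,8)
# model overlays: tip circle at candidate and held-ring outlines
def circ(c,r,z):
    t=np.linspace(0,2*np.pi,60);return proj(*C,np.c_[c[0]+r*np.cos(t),c[1]+r*np.sin(t),0*t+z])
c=onplane(*C,(312,142),.186)
for r in(.0065,.008):cv2.polylines(o,[np.int32((circ(c,r,.186)-[285,118]+.5)*8)],1,(0,0,255) if r<.007 else (0,255,0),1)
h=im[240:360,240:390].copy();h=cv2.resize(h,None,fx=2.6,fy=2.6,interpolation=cv2.INTER_CUBIC)
b=s["tool_pos"];
for r,z in((.028,.2589),(.009,.2589),(.028,.2409),(.009,.2409)):cv2.polylines(h,[np.int32((circ(b,r,z)-[240,240]+.5)*2.6)],1,(0,0,255) if z>.25 else (0,255,0),1)
H=max(o.shape[0],h.shape[0]);f=lambda i:cv2.copyMakeBorder(i,0,H-i.shape[0],0,0,0)
cv2.imwrite("pics/z2.png",np.hstack([f(o)[:,:400],f(h)]))
```

```text
[0.56860604 0.01783761 0.186     ]
[0.56888258 0.01729722 0.186     ]
```

View pics/z2.png

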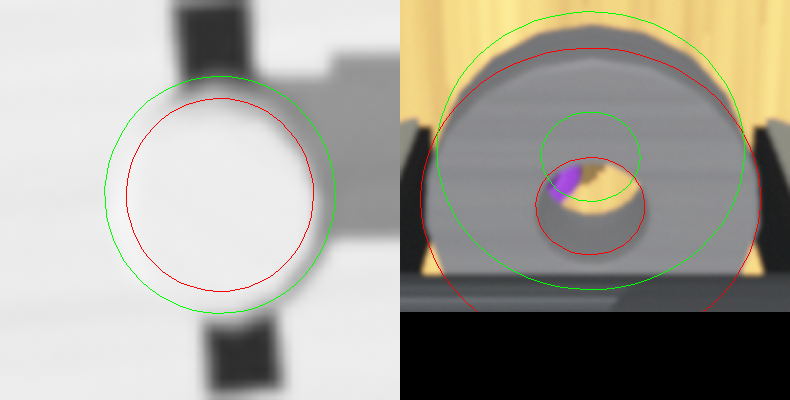

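>>> carry_out --series '[{"jaw": 40,"travel": [0.59,0,0],"twist": 0},{"jaw": 40,"travel": [0.59,0,0.3],"twist": 0},{"jaw": 40,"travel": [0,0,0.3],"twist": 0},{"jaw": 40,"travel": [0,0,0],"twist": 0},{"jaw": 40,"travel": [0,0,0],"twist": 0}]'

```text
time: 12.52
tool_pos: [0.5699, 0.0194, 0.2095]
tool_rot: [3.14, 0.0, 1.569]
contact_force: [0.4, 0.3, -3.0]
opening: 0.0565
```

>>> carry_out --series '[{"jaw": 40,"travel": [0,-0.02,0.2],"twist": 0},{"jaw": 40,"travel": [0,0,0.1],"twist": 0},{"jaw": 40,"travel": [0,0,0.1],"twist": 0},{"jaw": 40,"travel": [0,0,0.1],"twist": 0},{"jaw": 40,"travel": [0,0,0],"twist": 0}]'

```text
time: 13.15
tool_pos: [0.5684, 0.0196, 0.1784]
tool_rot: [-3.141, 0.001, 1.57]
contact_force: [0.4, -3.9, -3.2]
opening: 0.0563
```

Threaded: there is no vertical reaction, and the side force of -3.9 N says I am slightly too far in +y, so I ease that off.

>>> carry_out --series '[{"jaw": 40,"travel": [-0.015,0,0],"twist": 0},{"jaw": 40,"travel": [0,0,0.1],"twist": 0},{"jaw": 40,"travel": [0,0,0],"twist": 0}]'

```text
time: 13.52
tool_pos: [0.5683, 0.0193, 0.1723]
tool_rot: [-3.141, -0.0, 1.571]
contact_force: [0.6, -3.4, -4.5]
opening: 0.0564
```

>>> carry_out --series '[{"jaw": 40,"travel": [-0.02,0,0],"twist": 0},{"jaw": 40,"travel": [0,0,0.1],"twist": 0},{"jaw": 40,"travel": [0,0,0],"twist": 0}]'

```text
time: 13.9
tool_pos: [0.5679, 0.0185, 0.166]
tool_rot: [-3.14, -0.001, 1.571]
contact_force: [0.1, -0.5, -2.7]
opening: 0.0565
```

>>> carry_out --series '[{"jaw": 40,"travel": [-0.004,0,0.12],"twist": 0},{"jaw": 40,"travel": [0,0,0.12],"twist": 0},{"jaw": 40,"travel": [0,0,0.12],"twist": 0},{"jaw": 40,"travel": [0,0,0.08],"twist": 0},{"jaw": 40,"travel": [0,0,0.04],"twist": 0},{"jaw": 40,"travel": [0,0,0],"twist": 0}]'

```text
time: 14.65
tool_pos: [0.5684, 0.0178, 0.1378]
tool_rot: [-3.141, -0.0, 1.57]
contact_force: [0.2, -0.0, -2.9]
opening: 0.0561
```

>>> carry_out --series '[{"jaw": 40,"travel": [0,0,0.03],"twist": 0},{"jaw": 40,"travel": [0,0,0.02],"twist": 0},{"jaw": 40,"travel": [0,0,0],"twist": 0}]'

```text
time: 15.02
tool_pos: [0.5684, 0.0179, 0.1349]
tool_rot: [-3.142, -0.0, 1.571]
contact_force: [1.0, -0.5, -3.7]
opening: 0.0561
```

>>> carry_out --series '[{"jaw": 66,"travel": [0,0,0],"twist": 0},{"jaw": 75,"travel": [0,0,0],"twist": 0},{"jaw": 85,"travel": [0,0,0],"twist": 0},{"jaw": 85,"travel": [0,0,-0.5],"twist": 0},{"jaw": 85,"travel": [0,0,-0.6],"twist": 0},{"jaw": 85,"travel": [0,0,-0.6],"twist": 0},{"jaw": 85,"travel": [-0.9,0,0],"twist": 0},{"jaw": 85,"travel": [-0.9,0,0],"twist": 0}]'

```text
time: 16.02
tool_pos: [0.5686, -0.0909, 0.2378]
tool_rot: [3.14, 0.0, 1.572]
contact_force: [0.5, 0.3, -0.4]
opening: 0.0778
```

Run:
```python
from w import *
a=robot.read_camera("scene");b=robot.read_camera("side")
cv2.imwrite("pics/s2.png",np.hstack([cv2.resize(a[220:340,300:440],None,fx=2.8,fy=2.8),cv2.resize(b[130:250,240:380],None,fx=2.8,fy=2.8)]))
# expected pointer tip pixel position for tilts, pivot guess
A,B=cam("scene"),cam("side")
c0=np.array([.5687,.0177]);d=np.array([-.085,.996]);c0=c0+d*.14
for t in(0,.045,.075,.1,.12,.15):
    # casting side (+y) low => tip moves to +y
    p=np.r_[c0+d*.13*np.sin(t),.075+.13*np.cos(t)]
    print(t,np.round((proj(*A,p)-[300,220])*2.8),np.round((proj(*B,p)-[240,130])*2.8+[392,0]))
```

```text
0 [[341.  90.]] [[555.  40.]]
0.045 [[351.  91.]] [[551.  36.]]
0.075 [[357.  93.]] [[549.  33.]]
0.1 [[362.  94.]] [[548.  31.]]
0.12 [[367.  95.]] [[546.  29.]]
0.15 [[373.  97.]] [[544.  27.]]
```

View pics/s2.png

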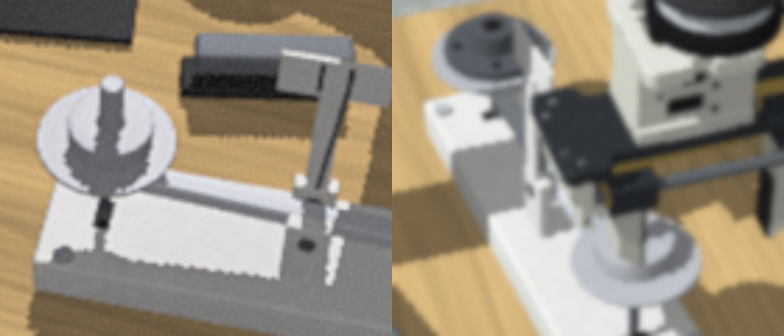

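The scene crop shows the 300 g ring down flat on the pan with the pin through it, and the beam still tipped to the casting's side. I'll measure the tilt by tracking the spindle tip and casting against the first picture, where the tilt was 0.15.

Run:
```python
from h import *
A=cam("scene");a0=cv2.imread("pics/scene.png",0)
for k in range(6):
    a=robot.read_camera("scene")
g=cv2.cvtColor(a,6);cv2.imwrite("pics/scene2.png",a)
def track(x,y,w,h):
    t=a0[y:y+h,x:x+w];S=10;m=8
    r=cv2.matchTemplate(cv2.resize(g[y-m:y+h+m,x-m:x+w+m],None,fx=S,fy=S,interpolation=2),cv2.resize(t,None,fx=S,fy=S,interpolation=2),5)
    _,v,_,l=cv2.minMaxLoc(r);return round(v,3),np.array(l)/S-m
c0=np.array([.5687,.0177]);d=np.array([-.085,.996])
sp=track(333,241,16,9);ca=track(464,284,52,44)
lk=track(440,325,60,25)
print(sp,ca,lk,robot.observe()["time"])
P=lambda base,t,s:proj(*A,np.r_[base[:2],base[2]+s*.14*np.sin(t)])[0]
for t in(0,.05,.08,.09,.1,.11,.12,.15):
    print(t,P([*c0,.165],t,1)-P([*c0,.165],.15,1),P([*(c0+d*.28),.117],t,-1)-P([*(c0+d*.28),.117],.15,-1))
```

```text
(0.963, array([-0.7,  3.7])) (0.772, array([ 2. , -2.2])) (0.242, array([ 1.7, -8. ])) 16.425
0 [-0.25241871  7.6972638 ] [ 2.49610763 -6.8705311 ]
0.05 [-0.1688286   5.14826429] [ 1.65310749 -4.55017497]
0.08 [-0.11836447  3.60940968] [ 1.15214959 -3.17128936]
0.09 [-0.10150123  3.09518168] [ 0.986062   -2.71413362]
0.1 [-0.08461985  2.58040016] [ 0.82044842 -2.25828259]
0.11 [-0.06772199  2.06511648] [ 0.65532354 -1.80377669]
0.12 [-0.05080937  1.54938237] [ 0.49070191 -1.35065599]
0.15 [0. 0.] [0. 0.]
```

>>> carry_out --series '[{"jaw": 57,"travel": [-0.8,0.16,0.4],"twist": 0},{"jaw": 57,"travel": [-0.8,0.16,0.4],"twist": 0},{"jaw": 57,"travel": [-0.86,0.17,0.4],"twist": 0},{"jaw": 57,"travel": [0,0,0],"twist": 0},{"jaw": 57,"travel": [0,0,0],"twist": 0},{"jaw": 57,"travel": [0,0,0],"twist": 0}]'

```text
time: 17.18
tool_pos: [0.5983, -0.2361, 0.166]
tool_rot: [3.14, 0.0, 1.573]
contact_force: [0.1, 1.0, -0.5]
opening: 0.052
```

```bash
python3 -c "
from w import *
look('weight_75',.01,'pics/w3.png')"
```

```text
[ 0.5983 -0.2361  0.166 ] [3.14  0.    1.573]
0.85 [311.3 221. ] [41.1 42.8] [ 0.5968 -0.238   0.01  ] 17.175
0.77 [241.9 275.6] [39.1 40. ] [ 0.5345 -0.2888  0.01  ] 17.175
0.59 [247.7 142.3] [45.4 46.4] [ 0.5457 -0.1726  0.01  ] 17.175
```

>>> carry_out --series '[{"jaw": 57,"travel": [-0.03,-0.02,0.9],"twist": 0},{"jaw": 57,"travel": [0,0,0.9],"twist": 0},{"jaw": 57,"travel": [0,0,0.91],"twist": 0},{"jaw": 57,"travel": [0,0,0],"twist": 0},{"jaw": 30,"travel": [0,0,0],"twist": 0},{"jaw": 30,"travel": [0,0,0],"twist": 0},{"jaw": 30,"travel": [0,0,0],"twist": 0},{"jaw": 30,"travel": [0,0,0],"twist": 0}]'

```text
time: 18.27
tool_pos: [0.5968, -0.2393, 0.0028]
tool_rot: [3.141, -0.0, 1.571]
contact_force: [-0.1, 2.4, 3.7]
opening: 0.0345
```

>>> carry_out --series '[{"jaw": 57,"travel": [0,0,0],"twist": 0},{"jaw": 57,"travel": [0,0,0],"twist": 0},{"jaw": 57,"travel": [0,0,0],"twist": 1},{"jaw": 57,"travel": [0,0,0],"twist": 1},{"jaw": 57,"travel": [0,0,0],"twist": 1},{"jaw": 57,"travel": [0,0,0],"twist": 1},{"jaw": 57,"travel": [0,0,0],"twist": 1},{"jaw": 57,"travel": [0,0,0],"twist": 1}]'

```text
time: 19.27
tool_pos: [0.5964, -0.2396, 0.0021]
tool_rot: [-3.141, 0.0, 0.939]
contact_force: [0.9, -0.0, -1.1]
opening: 0.0519
```

```bash
python3 -c "
from w import *
look('weight_75',.007,'pics/w4.png')"
```

```text
[ 0.5964 -0.2396  0.0021] [-3.141  0.     0.939]
0.87 [312.3 309.5] [81.4 83.5] [ 0.5967 -0.2398  0.007 ] 19.275
0.78 [505.4 281.8] [80.7 94.1] [ 0.6735 -0.2791  0.007 ] 19.275
0.6 [124.8 261.1] [85.  94.2] [ 0.5448 -0.1729  0.007 ] 19.275
0.56 [274.2 414.7] [11.8 35.6] [ 0.5466 -0.2759  0.007 ] 19.275
```

View pics/w4.png

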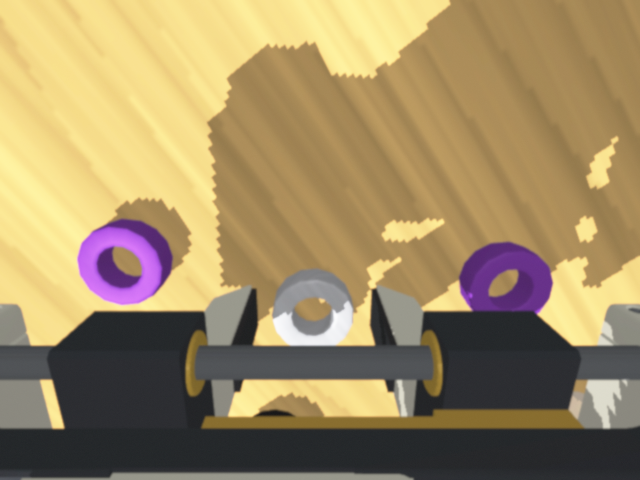

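The ring is still centred between the jaws at (312,310), so I go on with the turn and the regrip.

>>> carry_out --series '[{"jaw": 57,"travel": [0,0,-0.02],"twist": 1},{"jaw": 57,"travel": [0,0,0],"twist": 1},{"jaw": 57,"travel": [0,0,0],"twist": 1},{"jaw": 57,"travel": [0,0,0],"twist": 1},{"jaw": 57,"travel": [0,0,0],"twist": 1},{"jaw": 57,"travel": [0,0,0],"twist": 1},{"jaw": 57,"travel": [0,0,0],"twist": 1},{"jaw": 57,"travel": [0,0,0],"twist": 1}]'

```text
time: 20.38
tool_pos: [0.5964, -0.2396, 0.0034]
tool_rot: [-3.141, 0.0, 0.104]
contact_force: [-0.3, 0.2, -0.1]
opening: 0.0525
```

>>> carry_out --series '[{"jaw": 57,"travel": [0,0,0],"twist": 1},{"jaw": 57,"travel": [0,0,0],"twist": 0},{"jaw": 30,"travel": [0,0,0],"twist": 0},{"jaw": 30,"travel": [0,0,0],"twist": 0},{"jaw": 30,"travel": [0,0,0],"twist": 0},{"jaw": 30,"travel": [0,0,0],"twist": 0}]'

```text
time: 21.12
tool_pos: [0.5965, -0.2395, 0.0035]
tool_rot: [-3.141, 0.0, 0.0]
contact_force: [-0.3, -0.1, 0.3]
opening: 0.0345
```

>>> carry_out --series '[{"jaw": 30,"travel": [0,0,-0.5],"twist": 0},{"jaw": 30,"travel": [0,0,-0.5],"twist": -1},{"jaw": 30,"travel": [0,0,-0.5],"twist": -1},{"jaw": 30,"travel": [0,0,-0.5],"twist": -1},{"jaw": 30,"travel": [0,0,-0.5],"twist": -1},{"jaw": 30,"travel": [0,0,-0.5],"twist": -1},{"jaw": 30,"travel": [0,0,-0.5],"twist": -1},{"jaw": 30,"travel": [0,0,-0.2],"twist": -1}]'

```text
time: 22.12
tool_pos: [0.5971, -0.2398, 0.2277]
tool_rot: [3.139, -0.001, 0.737]
contact_force: [0.2, 0.6, -0.0]
opening: 0.0344
```

>>> carry_out --series '[{"jaw": 30,"travel": [0,0,0],"twist": -1},{"jaw": 30,"travel": [0,0,0],"twist": -1},{"jaw": 30,"travel": [0,0,0],"twist": -1},{"jaw": 30,"travel": [0,0,0],"twist": -1},{"jaw": 30,"travel": [0,0,0],"twist": -1},{"jaw": 30,"travel": [0,0,0],"twist": -1},{"jaw": 30,"travel": [0,0,0],"twist": -1},{"jaw": 30,"travel": [0,0,0],"twist": -1}]'

```text
time: 23.12
tool_pos: [0.5964, -0.2395, 0.2253]
tool_rot: [-3.141, -0.0, 1.574]
contact_force: [-0.3, 0.2, -0.8]
opening: 0.0344
```

>>> carry_out --series '[{"jaw": 30,"travel": [0.86,-0.093,0],"twist": 0},{"jaw": 30,"travel": [0.86,-0.093,0],"twist": 0},{"jaw": 30,"travel": [0.86,-0.093,0],"twist": 0},{"jaw": 30,"travel": [0.86,-0.093,0],"twist": 0},{"jaw": 30,"travel": [0.85,-0.095,0],"twist": 0},{"jaw": 30,"travel": [0,0,0],"twist": 0},{"jaw": 30,"travel": [0,0,0.2],"twist": 0},{"jaw": 30,"travel": [0,0,0],"twist": 0}]'

```text
time: 24.12
tool_pos: [0.5679, 0.0167, 0.2119]
tool_rot: [-3.139, -0.0, 1.569]
contact_force: [-0.2, 0.3, -0.1]
opening: 0.0346
```

>>> carry_out --series '[{"jaw": 30,"travel": [0,0,0.1],"twist": 0},{"jaw": 30,"travel": [0,0,0],"twist": 0},{"jaw": 30,"travel": [0,0,0],"twist": 0}]'

```text
time: 24.5
tool_pos: [0.5687, 0.0175, 0.2075]
tool_rot: [3.141, -0.0, 1.57]
contact_force: [-0.1, 0.3, -0.5]
opening: 0.0343
```

>>> carry_out --series '[{"jaw": 30,"travel": [0,0,0.3],"twist": 0},{"jaw": 30,"travel": [0,0,0.12],"twist": 0},{"jaw": 30,"travel": [0,0,0.1],"twist": 0},{"jaw": 30,"travel": [0,0,0.1],"twist": 0},{"jaw": 30,"travel": [0,0,0.05],"twist": 0},{"jaw": 30,"travel": [0,0,0],"twist": 0}]'

```text
time: 25.25
tool_pos: [0.5688, 0.0175, 0.1674]
tool_rot: [3.141, 0.0, 1.57]
contact_force: [-0.0, -2.6, -0.2]
opening: 0.0345
```

>>> carry_out --series '[{"jaw": 30,"travel": [-0.015,0,0.05],"twist": 0},{"jaw": 30,"travel": [0,0,0.05],"twist": 0},{"jaw": 30,"travel": [0,0,0],"twist": 0}]'

```text
time: 25.62
tool_pos: [0.5684, 0.0171, 0.161]
tool_rot: [-3.141, -0.0, 1.571]
contact_force: [0.4, -0.1, 0.1]
opening: 0.034
```

Run:
```python
from h import *
b=robot.read_camera("scene");cv2.imwrite("pics/s3.png",cv2.resize(b[210:350,300:530],None,fx=3.4,fy=3.4,interpolation=2))
```

```text
(no output)
```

View pics/s3.png

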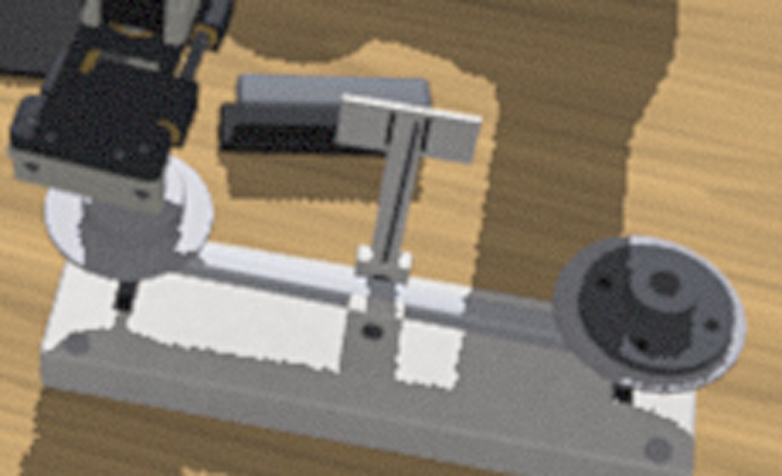

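Run:
```python
from h import *
A=cam("scene");b=robot.read_camera("scene");cv2.imwrite("pics/scene3.png",b)
def m(a,x,y,w,h,ref,mm=9):
    S=8;e=lambda i:cv2.resize(i,None,fx=S,fy=S,interpolation=2)
    r=cv2.matchTemplate(e(a[y-mm:y+h+mm,x-mm:x+w+mm]),e(ref[y:y+h,x:x+w]),5);_,v,_,l=cv2.minMaxLoc(r);return round(v,3),np.array(l)/S-mm
a0,a2,a3=[cv2.imread(f"pics/{n}.png",0) for n in("scene","scene2","scene3")]
for nm,box in dict(panleft=(310,258,12,22),hub=(480,288,26,22),panR=(352,258,14,26),castR=(500,290,18,24)).items():
    print(nm,"2vs0",m(a2,*box,a0),"3vs0",m(a3,*box,a0),"3vs2",m(a3,*box,a2))
s=robot.observe();print(s["time"],s["tool_pos"],s["contact_force"])
```

```text
panleft 2vs0 (0.964, array([-0.5  ,  3.375])) 3vs0 (0.742, array([0.125, 7.625])) 3vs2 (0.588, array([0.125, 3.875]))
hub 2vs0 (0.842, array([ 1.875, -3.25 ])) 3vs0 (0.811, array([ 3.125, -5.125])) 3vs2 (0.788, array([ 0.875, -2.   ]))
panR 2vs0 (0.713, array([0.625, 2.5  ])) 3vs0 (0.658, array([0.75 , 2.875])) 3vs2 (0.909, array([0.   , 0.375]))
castR 2vs0 (0.831, array([ 1.25, -2.5 ])) 3vs0 (0.824, array([ 2.25 , -4.375])) 3vs2 (0.988, array([ 1.125, -1.75 ]))
25.725 [0.56852047 0.01714396 0.16127129] [ 0.52312859 -0.82485458 -0.28955694]
```

Casting and pan moved only about 0.04 rad while the ring went roughly 14 mm past the tip. So the ring is threaded with slight drag; I continue down gently.

>>> carry_out --series '[{"jaw": 30,"travel": [-0.005,0,0.06],"twist": 0},{"jaw": 30,"travel": [0,0,0.06],"twist": 0},{"jaw": 30,"travel": [0,0,0.06],"twist": 0},{"jaw": 30,"travel": [0,0,0],"twist": 0},{"jaw": 30,"travel": [0,0,0],"twist": 0}]'

```text
time: 26.35
tool_pos: [0.5687, 0.0167, 0.1506]
tool_rot: [3.141, -0.0, 1.571]
contact_force: [0.6, -0.5, -0.7]
opening: 0.0343
```

```bash
cat > t.py <<'E'
from h import *
def m(a,x,y,w,h,ref,mm=9):
    S=8;e=lambda i:cv2.resize(i,None,fx=S,fy=S,interpolation=2)
    r=cv2.matchTemplate(e(a[y-mm:y+h+mm,x-mm:x+w+mm]),e(ref[y:y+h,x:x+w]),5);_,v,_,l=cv2.minMaxLoc(r);return round(v,3),np.array(l)/S-mm
def go(n):
    b=robot.read_camera("scene");cv2.imwrite(f"pics/{n}.png",b);a=cv2.cvtColor(b,6)
    a0,a2=[cv2.imread(f"pics/{k}.png",0) for k in("scene","scene2")]
    for nm,box in dict(castR=(500,290,18,24),hub=(480,288,26,22),panleft=(310,258,12,22)).items():print(nm,"vs0",m(a,*box,a0),"vs2",m(a,*box,a2))
    s=robot.observe();print(s["time"],np.round(s["tool_pos"],4),np.round(s["contact_force"],2))
E
python3 -c "
from t import *
go('scene4')"
```

```text
castR vs0 (0.831, array([ 1.125, -2.5  ])) vs2 (0.997, array([0., 0.]))
hub vs0 (0.81, array([ 2.25 , -3.125])) vs2 (0.783, array([0.   , 0.125]))
panleft vs0 (0.305, array([-0.125,  9.   ])) vs2 (0.358, array([-0.125,  8.875]))
26.4 [0.5687 0.0167 0.1506] [ 0.73  0.21 -0.29]
```

>>> carry_out --series '[{"jaw": 30,"travel": [0,0,0.06],"twist": 0},{"jaw": 30,"travel": [0,0,0.06],"twist": 0},{"jaw": 30,"travel": [0,0,0],"twist": 0},{"jaw": 45,"travel": [0,0,0],"twist": 0},{"jaw": 60,"travel": [0,0,0],"twist": 0},{"jaw": 60,"travel": [0,0,0],"twist": 0}]'

```text
time: 27.15
tool_pos: [0.5687, 0.0167, 0.1435]
tool_rot: [3.141, -0.0, 1.571]
contact_force: [0.5, 0.6, -0.2]
opening: 0.0538
```

>>> carry_out --series '[{"jaw": 60,"travel": [0,0,-0.4],"twist": 0},{"jaw": 60,"travel": [0,0,-0.6],"twist": 0},{"jaw": 60,"travel": [0,0,-0.6],"twist": 0},{"jaw": 60,"travel": [-0.9,0,0],"twist": 0},{"jaw": 60,"travel": [-0.9,0,0],"twist": 0},{"jaw": 60,"travel": [-0.9,0,0],"twist": 0},{"jaw": 60,"travel": [0,0,0],"twist": 0},{"jaw": 60,"travel": [0,0,0],"twist": 0}]'

```text
time: 28.15
tool_pos: [0.5684, -0.145, 0.2392]
tool_rot: [-3.141, -0.001, 1.57]
contact_force: [1.0, -0.2, -0.3]
opening: 0.0554
```

Run:
```python
from t import *
go('scene5')
a=cv2.imread("pics/scene5.png");b=robot.read_camera("side")
z=lambda i:cv2.resize(i,(400,400),interpolation=2)
cv2.imwrite("pics/s5.png",np.hstack([z(a[220:360,305:445]),z(b[140:280,240:380])]))
```

```text
castR vs0 (0.826, array([-0.375, -7.75 ])) vs2 (0.988, array([ 1.625, -3.375]))
hub vs0 (0.841, array([ 3.375, -6.875])) vs2 (0.98, array([ 1.375, -3.625]))
panleft vs0 (0.948, array([-0.5,  7. ])) vs2 (0.972, array([0.   , 3.625]))
28.2 [ 0.5685 -0.1444  0.2393] [ 0.04  0.17 -0.39]
```

View pics/s5.png

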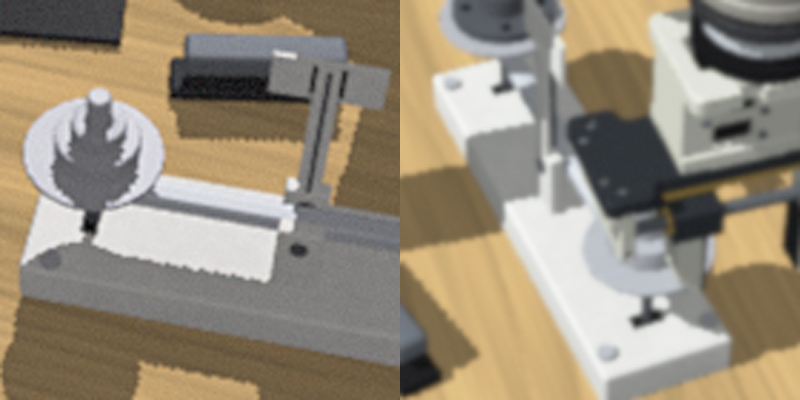

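The pointer stands midway between the two marks. Both rings are stacked flat on the pan, and the tracked shift puts the tilt at about 0.01 rad. I wait one second, check that nothing moves, and hand in.

>>> carry_out --series '[{"jaw": 60,"travel": [0,0,0],"twist": 0},{"jaw": 60,"travel": [0,0,0],"twist": 0},{"jaw": 60,"travel": [0,0,0],"twist": 0},{"jaw": 60,"travel": [0,0,0],"twist": 0},{"jaw": 60,"travel": [0,0,0],"twist": 0},{"jaw": 60,"travel": [0,0,0],"twist": 0},{"jaw": 60,"travel": [0,0,0],"twist": 0},{"jaw": 60,"travel": [0,0,0],"twist": 0}]'

```text
time: 29.25
tool_pos: [0.5685, -0.1454, 0.2393]
tool_rot: [3.142, -0.0, 1.57]
contact_force: [0.2, 0.1, 0.7]
opening: 0.0551
```

```bash
python3 -c "
from t import *
go('scene6');print(robot.hand_in())"
```

```text
castR vs0 (0.828, array([-0.5  , -7.875])) vs2 (0.988, array([ 1.625, -3.375]))
hub vs0 (0.841, array([ 3.25 , -6.875])) vs2 (0.979, array([ 1.375, -3.625]))
panleft vs0 (0.947, array([-0.5,  7. ])) vs2 (0.971, array([0.   , 3.625]))
29.3 [ 0.5685 -0.1454  0.2393] [-0.33  0.52 -0.23]
the job is handed in; nothing more can be done
None
```

The balance is level: I put the 300 g ring and then the 75 g ring over the spindle, and handed in at 29.3 s. The 150 g ring was never touched and should still lie on the desk; I did not photograph it again.

- **Choice of weights:** with the 300 g ring alone, picture tracking gave a tilt of about 0.08 to 0.10 rad. That called for the 75 g ring, and puts the casting at roughly 385 g.
- **Last checks:** the beam rests at about 0.01 rad, with the pointer midway between the marks. Both rings are threaded and down, and the picture did not change over the last second. The gripper was clear of everything.
- **Disagreements:**
  - The two tracked points differed by about 0.02 rad on the 300 g tilt; both readings still pointed to the 75 g ring.
  - The gripper read 34.5 mm on the 36 mm ring, but a wrist picture showed the ring centred.
  - Both rings rubbed the spindle sideways, with up to about 4 N, as they went on. I eased this off by small shifts.

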